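Fill the empty slots of the dip carrier with spare copper trays

TASK

The six-slot dip carrier is going to the pickling bath and two of its slots are still empty. Draw two of the spare copper trays straight up by their top rims out of the three-slot stock rack, and lower one gently into each empty slot until it stands on the carrier's floor with both ends in their grooves; soft copper dents, so do not drop or ram them. Leave the third spare in the stock rack, the trays already in the carrier where they are, and the hammer, bowl and jar alone.

Things in the scene. Friction and masses are not known exactly. Their poses are not given: they have to be found in the camera images.
- carrier: dip carrier, fixed: grey plastic rack of six slots, 176 mm (x) by 280 mm (y), walls 90 mm high, floor of three rails 16 mm above its underside, end walls 86 mm high with hand-holes. Origin: middle of the underside. Slots follow along its y, 42 mm apart; trays stand along its x, ends in facing vertical grooves. Four slots are full, two empty, which ones varies
- carrier_slot1 (a point): slot 1 of the carrier from its -y end, full or empty: its middle at floor height, where a standing tray's origin comes; axes as the carrier's. Grooves 14 mm wide (2.5 mm play each side of a rim), 156 mm apart back to back (3 mm play at each tray end), mouths widening over the top 10 mm to 24 and 162 mm
- carrier_slot2 (a point): slot 2 of the carrier from its -y end, full or empty: its middle at floor height, where a standing tray's origin comes; axes as the carrier's. Grooves 14 mm wide (2.5 mm play each side of a rim), 156 mm apart back to back (3 mm play at each tray end), mouths widening over the top 10 mm to 24 and 162 mm
- carrier_slot3 (a point): slot 3 of the carrier from its -y end, full or empty: its middle at floor height, where a standing tray's origin comes; axes as the carrier's. Grooves 14 mm wide (2.5 mm play each side of a rim), 156 mm apart back to back (3 mm play at each tray end), mouths widening over the top 10 mm to 24 and 162 mm
- carrier_slot4 (a point): slot 4 of the carrier from its -y end, full or empty: its middle at floor height, where a standing tray's origin comes; axes as the carrier's. Grooves 14 mm wide (2.5 mm play each side of a rim), 156 mm apart back to back (3 mm play at each tray end), mouths widening over the top 10 mm to 24 and 162 mm
- carrier_slot5 (a point): slot 5 of the carrier from its -y end, full or empty: its middle at floor height, where a standing tray's origin comes; axes as the carrier's. Grooves 14 mm wide (2.5 mm play each side of a rim), 156 mm apart back to back (3 mm play at each tray end), mouths widening over the top 10 mm to 24 and 162 mm
- carrier_slot6 (a point): slot 6 of the carrier from its -y end, full or empty: its middle at floor height, where a standing tray's origin comes; axes as the carrier's. Grooves 14 mm wide (2.5 mm play each side of a rim), 156 mm apart back to back (3 mm play at each tray end), mouths widening over the top 10 mm to 24 and 162 mm
- stock: stock rack, fixed: wooden rack of three slots, all holding spares, 176 mm (x) by 154 mm (y), end boards 50 mm high; left or right of the carrier. Origin: middle of the underside. Slots, 42 mm apart along its y, floor (16 mm), walls (90 mm) and grooves as the carrier's, so a standing tray's top rim is 126 mm up in both, 36 mm proud of the walls
- tray1: flat copper tray on edge, all seven alike: 150 mm long (its x), 110 mm tall (its z), 3 mm sheet with a rolled rim 9 mm thick (its y) all round, chased rings up to 6 mm thick in mid-sheet; 0.25 to 0.5 kg. Origin: middle of the underside of its bottom rim; its top rim is 110 mm above. Stands in the carrier from the start, in any slot.
- tray2: flat copper tray on edge, all seven alike: 150 mm long (its x), 110 mm tall (its z), 3 mm sheet with a rolled rim 9 mm thick (its y) all round, chased rings up to 6 mm thick in mid-sheet; 0.25 to 0.5 kg. Origin: middle of the underside of its bottom rim; its top rim is 110 mm above. Stands in the carrier from the start, in any slot.
- tray3: flat copper tray on edge, all seven alike: 150 mm long (its x), 110 mm tall (its z), 3 mm sheet with a rolled rim 9 mm thick (its y) all round, chased rings up to 6 mm thick in mid-sheet; 0.25 to 0.5 kg. Origin: middle of the underside of its bottom rim; its top rim is 110 mm above. Stands in the carrier from the start, in any slot.
- tray4: flat copper tray on edge, all seven alike: 150 mm long (its x), 110 mm tall (its z), 3 mm sheet with a rolled rim 9 mm thick (its y) all round, chased rings up to 6 mm thick in mid-sheet; 0.25 to 0.5 kg. Origin: middle of the underside of its bottom rim; its top rim is 110 mm above. Stands in the carrier from the start, in any slot.
- spare1: flat copper tray on edge, all seven alike: 150 mm long (its x), 110 mm tall (its z), 3 mm sheet with a rolled rim 9 mm thick (its y) all round, chased rings up to 6 mm thick in mid-sheet; 0.25 to 0.5 kg. Origin: middle of the underside of its bottom rim; its top rim is 110 mm above. A spare, standing in the stock rack.
- spare2: flat copper tray on edge, all seven alike: 150 mm long (its x), 110 mm tall (its z), 3 mm sheet with a rolled rim 9 mm thick (its y) all round, chased rings up to 6 mm thick in mid-sheet; 0.25 to 0.5 kg. Origin: middle of the underside of its bottom rim; its top rim is 110 mm above. A spare, standing in the stock rack.
- spare3: flat copper tray on edge, all seven alike: 150 mm long (its x), 110 mm tall (its z), 3 mm sheet with a rolled rim 9 mm thick (its y) all round, chased rings up to 6 mm thick in mid-sheet; 0.25 to 0.5 kg. Origin: middle of the underside of its bottom rim; its top rim is 110 mm above. A spare, standing in the stock rack.
- hammer: bystander: hammer 260 mm long lying on the table
- bowl: bystander: copper bowl 110 mm across, 50 mm high
- jar: bystander: glass jar 72 mm across, 100 mm high
There are look-alikes about, which are no part of the job. What is shaped like the tray3 but blue or grey is not meant.

How it is judged:
By the outcome, as a careful person would: the job done as asked, in the order asked, and still so for the second after the job is handed in, with the robot touching nothing.
It also fails if it takes over 59 s, if anything falls off the work surface, if the arm or the gripper's body presses on something with over 40 N, if the wrist force passes 120 N, or if a joint passes its speed limit or range.

ROBOT

A 7-joint arm with a two-finger parallel gripper is mounted at the origin on the work surface. World frame = base frame: x ahead of the robot, y to its left, z up, the work surface at z = 0. Lengths are in m, angles in rad, forces in N, time in s.
With the tool pointing down it reaches from about 0.425 to 0.95 m from the base axis. Payload 4.7 kg.
Tool frame: the origin (TCP) lies on the centre line of the jaws, within the pads' length; the fingertips stand 17 mm ahead of it and the grasp point (between the pads) lies 2 mm behind it; z points along the fingers, y is the line along which they close (so a half turn about z gives the same grasp; the last joint's range is limited). The gripper opens to 87 mm and grips with 3 to 60 N. Pads are 19 mm wide; open, the fingers measure 117 mm over their backs; the gripper's body (75 mm by 190 mm) begins 51 mm behind the grasp point.
Start: joints at [-0.029, 0.469, -0.049, 1.532, 0.024, 1.141, -0.082], TCP at [0.675, 0, 0.24] pointing down, gripper open.
Joint ranges: [-2.59, 2.59], [-0.33, 1.99], [-1.39, 1.29], [0.1, 2.45], [-1.04, 4.18], [0.21, 1.99], [-2.66, 2.66]. Speed limits (rad/s): [2.57, 2.57, 3.14, 3.14, 3.14, 3.14, 3.14].

INTERFACE

Orientations are given as a unit quaternion [w, x, y, z].
In Python, from rig import manip, imaging, ticket, trace, spot_point gives the robot as it stands.
- The arm moves only by the tool jog_arm, never from a script. Its argument "plan" is a list of rows, each an object with "rot": the turn, a rotation vector about the tool's x, y, z in rad, a list of three; "xyz": the shift along the tool's x, y, z in cm, a list of three; "claw": the opening, from -1 (shut) to 1 (fully open), so that 0 is half open. In form: [{"rot": [rx, ry, rz], "xyz": [x, y, z], "claw": claw}, ...]. A call has 1 to 5 rows; each row is the pose to reach, as a shift and turn from the pose commanded when the call began, along the tool's axes at that moment; what a row does not reach only later rows make up. A row lasts 1/8 s, in which the tool goes at most 62.5 mm and 10.7 degrees, less where a joint would pass 70% of its speed; a pose out of reach is approached as far as the arm can. A call with a gripper value outside its range is refused whole. The fingers move at their own pace and stop on an object; the grip force is fixed at half the most. Time passes only in rows, so rows that repeat a pose let the fingers close. It gives the time, the measured TCP pose, the force, the opening and the grip force at its end, in the units of the state.
- manip.observe(): the state, without advancing time (a new reading comes with each control period).
- imaging.get_image(name): name is "scene" or "side" or "wrist"; returns the picture (384x512x3 uint8, red, green, blue); there is no depth.
- imaging.camera_params(name): a dict with "fx", "fy", "cx", "cy" (pixels), "extrinsics" (4x4, takes a point from camera to world coordinates); the wrist camera has in their place "tool_from_camera" (4x4, takes a point from camera to tool coordinates, whose origin is the TCP and whose axes are the flange's). Camera axes: x right, y down, z forward; pixel columns grow to the right and rows downward; lengths in m; the calibration is good to about 2 mm. A picture is of the moment at which its call begins: read the wrist's pose just before it. camera_params takes no time and is no camera call.
- ticket.job_done(): hands the job in; it is judged then, once.
Trained networks look in the newest picture that a camera, given by its name, has taken for a name from the list of things; names that differ only in an ending like _2 or _b are one class to them, and where a whole thing is asked for, a point or a joint stands for the part that bears it (a point fixed in the world has none). Each returns a list of dicts, best first, with "p" (0 to 1); they miss things now and then, are a little off and sometimes report something else, mostly with a low value. They report only what shows in the picture. A call takes as long as a camera call. They do not tell look-alikes from the thing itself.
- trace(camera, label): "pixels" (384x512 bool, what is visible of it) and "pixel" ([column, row] in pixels, amid what is visible of it).
- spot_point(camera, label): "pixel" ([column, row] in pixels: a listed point, or the origin of a listed thing).
The state is a dict: "clock": time; "joint_pos": joint angles; "qd": joint speeds; "tau": joint torques, N m; "eef_pos": TCP position; "tcp_rot": TCP orientation; "ft_force": force on the tool from outside, world axes, zero at the start; "ft_torque": the same for the moment, N m; "width": opening from 0.0 (shut) to 1.0 (fully open); "finger_force": force on a finger pad.
Only numpy, scipy, OpenCV 4.12 (cv2) and the standard library are available. Lean on these libraries where they do the work, as an engineer would, in place of code of your own. Each camera call takes 0.05 s, during which the arm holds its last target. There are 200 camera calls.

## Working session

There is one attempt and no reset: what is moved stays moved. The work goes in short steps, Python scripts to look and compute and a tool call to move; the robot and the scene stay as the last step left them, time stands still between calls to the robot, and variables do not carry over. Pictures are saved under pics/ and viewed, at most 13 in all, crops included, and the job is handed in when it is done.

Besides the shell and the picture viewer there is one more tool, called after "Emit:" as name([rows], argument=value, ...), one row to a line, values as JSON. jog_arm: Moves the arm, as the interface text tells. Its arguments: {"type":"object","properties":{"plan":{"type":"array"}},"required":["plan"]}

```bash
mkdir -p pics; cat > h.py <<'E'
import numpy as np, cv2
from scipy.spatial.transform import Rotation as R
from rig import manip, imaging, ticket, trace, spot_point
def cam(n):
    p=imaging.camera_params(n)
    if n=="wrist":
        s=manip.observe(); q=s["tcp_rot"]; T=np.eye(4)
        T[:3,:3]=R.from_quat([q[1],q[2],q[3],q[0]]).as_matrix(); T[:3,3]=s["eef_pos"]
        E=T@np.array(p["tool_from_camera"])
    else: E=np.array(p["extrinsics"])
    return p,E
def ray(c,px,z):
    p,E=c; d=E[:3,:3]@np.array([(px[0]-p["cx"])/p["fx"],(px[1]-p["cy"])/p["fy"],1]); o=E[:3,3]
    return o+d*(z-o[2])/d[2]
def proj(c,P):
    p,E=c; q=np.linalg.inv(E)@np.append(P,1); return np.array([p["fx"]*q[0]/q[2]+p["cx"],p["fy"]*q[1]/q[2]+p["cy"]])
def save(n,f):
    im=imaging.get_image(n); cv2.imwrite("pics/"+f,im[:,:,::-1]); return im
E
python3 - <<'E'
from h import *
s=manip.observe(); print({k:np.round(v,3).tolist() for k,v in s.items()})
ims=[]
for n in("scene","side"):
    c=cam(n); print(n,np.round(c[1],3).tolist(),c[0]["fx"])
    ims.append(save(n,n+"0.png"))
    for l in["carrier","stock"]+[f"carrier_slot{i}" for i in range(1,7)]:
        for r in spot_point(n,l)[:2]:
            z=0 if l in("carrier","stock") else .016
            print(n,l,round(r["p"],2),np.round(r["pixel"]),np.round(ray(c,r["pixel"],z),3))
    for r in spot_point(n,"spare1"): print(n,"tray",round(r["p"],2),np.round(r["pixel"]),np.round(ray(c,r["pixel"],.016),3))
c=cam("wrist");save("wrist","w0.png");print(np.round(c[1],3).tolist(),c[0])
cv2.imwrite("pics/both.png",cv2.resize(np.vstack(ims),None,fx=.78,fy=.78)[:,:,::-1])
E
```

```text
{'clock': 0.0, 'joint_pos': [-0.029, 0.469, -0.049, 1.534, 0.024, 1.141, -0.082], 'qd': [-0.002, -0.001, 0.002, 0.0, -0.0, -0.002, 0.001], 'tau': [0.0, -50.797, -0.08, -23.616, -0.061, 0.038, 0.0], 'eef_pos': [0.674, 0.0, 0.238], 'tcp_rot': [-0.001, 0.707, 0.707, -0.001], 'ft_force': [-0.246, 0.35, -0.349], 'ft_torque': [0.021, -0.005, 0.005], 'finger_force': 0.0, 'width': 1.0}
scene [[-0.662, 0.541, -0.518, 1.078], [0.749, 0.494, -0.442, 0.336], [0.017, -0.681, -0.732, 0.833], [0.0, 0.0, 0.0, 1.0]] 428.3149068072612
scene carrier 0.54 [282. 345.] [0.764 0.143 0.   ]
scene stock 0.79 [365. 274.] [0.507 0.177 0.   ]
scene carrier_slot1 0.92 [215. 179.] [ 0.533 -0.28   0.016]
scene carrier_slot1 0.83 [276. 218.] [ 0.529 -0.071  0.016]
scene carrier_slot2 0.92 [215. 179.] [ 0.533 -0.28   0.016]
scene carrier_slot2 0.83 [276. 218.] [ 0.529 -0.071  0.016]
scene carrier_slot3 0.92 [215. 179.] [ 0.533 -0.28   0.016]
scene carrier_slot3 0.83 [276. 218.] [ 0.529 -0.071  0.016]
scene carrier_slot4 0.92 [215. 179.] [ 0.533 -0.28   0.016]
scene carrier_slot4 0.83 [276. 218.] [ 0.529 -0.071  0.01
[... 910 characters left out ...]
0.086  0.016]
side carrier_slot6 0.92 [252. 210.] [ 0.512 -0.086  0.016]
side tray 0.77 [189. 256.] [0.503 0.206 0.016]
[[1.0, -0.0, -0.001, 0.674], [-0.001, -0.954, -0.301, 0.083], [-0.0, 0.301, -0.954, 0.385], [0.0, 0.0, 0.0, 1.0]] {'fx': 325.93497268594746, 'fy': 325.93497268594746, 'cx': 259.61227821769177, 'cy': 187.48798978887856, 'tool_from_camera': array([[-5.26812033e-04, -9.53734858e-01, -3.00648538e-01,
         8.30938623e-02],
       [ 9.99999753e-01, -3.62424014e-04, -6.02549038e-04,
        -1.21448870e-03],
       [ 4.65709771e-04, -3.00648781e-01,  9.53734813e-01,
        -1.45448526e-01],
       [ 0.00000000e+00,  0.00000000e+00,  0.00000000e+00,
         1.00000000e+00]])}
```

View pics/both.png

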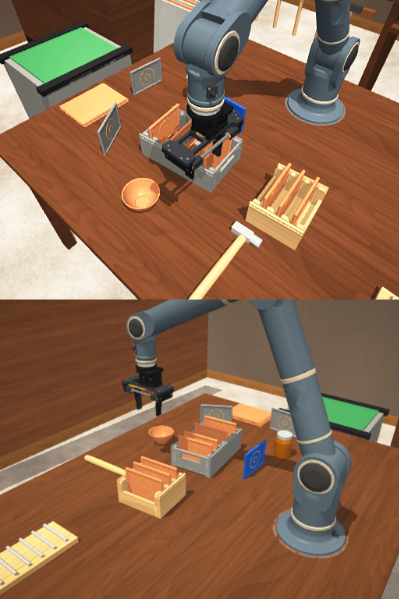

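View pics/w0.png

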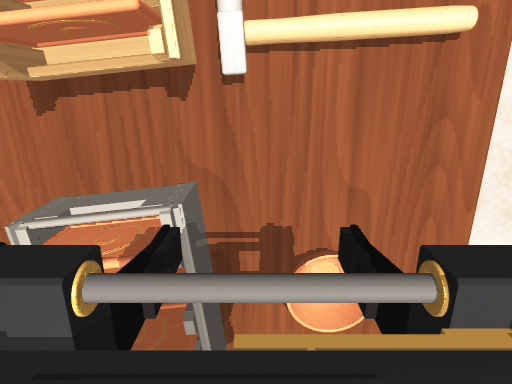

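The stock rack stands at about (0.508, 0.172) with three copper spares. The carrier is at about (0.53, -0.18), and its empty slots seem to be at both ends, with blue and grey decoys and the jar around it. The wrist view shows the stock at top left and the carrier at bottom left, around column 100, row 280. I'll move above the carrier and turn the wrist 90°.

Emit:
jog_arm([
  {"rot": [0, 0, 0.18], "xyz": [-2, -3, -4], "claw": -0.36},
  {"rot": [0, 0, 0.36], "xyz": [-4, -6, -8], "claw": -0.36},
  {"rot": [0, 0, 0.54], "xyz": [-7, -9, -12], "claw": -0.36},
  {"rot": [0, 0, 0.72], "xyz": [-10, -12, -14], "claw": -0.36},
  {"rot": [0, 0, 0.9], "xyz": [-13, -14, -16], "claw": -0.36},
])

```text
clock: 1.68
eef_pos: [0.5337, -0.131, 0.401]
tcp_rot: [0.0, 0.945, 0.326, 0.001]
ft_force: [0.8, 0.2, 0.8]
width: 0.52
finger_force: 0.0
```

Emit:
jog_arm([
  {"rot": [0, 0, 0.18], "xyz": [0, 0, 0], "claw": -0.36},
  {"rot": [0, 0, 0.36], "xyz": [0, 0, 0], "claw": -0.36},
  {"rot": [0, 0, 0.54], "xyz": [0, 0, 0], "claw": -0.36},
  {"rot": [0, 0, 0.67], "xyz": [0, 0, 0], "claw": -0.36},
  {"rot": [0, 0, 0.67], "xyz": [0, 0, 0], "claw": -0.36},
])

```text
clock: 2.3
eef_pos: [0.5349, -0.1299, 0.3996]
tcp_rot: [-0.0, 1.0, 0.001, 0.0]
ft_force: [0.9, 0.3, -0.5]
width: 0.321
finger_force: 0.0
```

```bash
python3 - <<'E'
from h import *
s=manip.observe(); print({k:np.round(s[k],3).tolist() for k in("clock","eef_pos","tcp_rot","joint_pos","width")})
for n in("wrist","scene"):
    c=cam(n); save(n,n+"1.png")
    for l in["carrier","carrier_slot1"]:
        for r in spot_point(n,l):
            print(n,l,round(r["p"],2),np.round(r["pixel"]),np.round(ray(c,r["pixel"],0 if l=="carrier" else .016),3))
    for r in trace(n,"tray1"):
        m=cv2.minAreaRect(np.argwhere(r["pixels"])[:,::-1].astype(np.float32)); print("tray",round(r["p"],2),np.round(r["pixel"]),np.round(ray(c,r["pixel"],.126),3))
E
```

```text
{'clock': 2.3, 'eef_pos': [0.535, -0.13, 0.4], 'tcp_rot': [-0.0, 1.0, 0.001, 0.0], 'joint_pos': [-0.028, 0.159, 0.222, 1.605, -0.036, 1.381, -1.37], 'width': 0.321}
wrist carrier 0.63 [286. 141.] [ 0.527 -0.175  0.   ]
wrist carrier 0.48 [302. 142.] [ 0.526 -0.2    0.   ]
wrist carrier_slot1 0.89 [251. 149.] [ 0.516 -0.115  0.016]
wrist carrier_slot1 0.83 [332. 141.] [ 0.529 -0.249  0.016]
wrist carrier_slot1 0.79 [226. 151.] [ 0.513 -0.074  0.016]
wrist carrier_slot1 0.72 [304. 142.] [ 0.528 -0.202  0.016]
wrist carrier_slot1 0.66 [355. 139.] [ 0.532 -0.285  0.016]
wrist carrier_slot1 0.66 [275. 146.] [ 0.52  -0.155  0.016]
tray 0.96 [250. 155.] [ 0.529 -0.118  0.126]
tray 0.9 [367. 143.] [ 0.546 -0.268  0.126]
tray 0.82 [270. 265.] [ 0.366 -0.145  0.126]
tray 0.8 [504. 244.] [ 0.401 -0.479  0.126]
tray 0.7 [219. 159.] [ 0.524 -0.077  0.126]
tray 0.61 [309. 149.] [ 0.537 -0.195  0.126]
tray 0.58 [475.  54.] [ 0.653 -0.387  0.126]
scene carrier 0.96 [243. 198.] [ 0.523 -0.187  0.   ]
scene carrier 0.52 [249. 124.] [ 0.28  -0.388 -0.   ]
scene carrier_slot1 0.95 [276. 219.] [ 0.53  -0.068  0.016]
scene carrier_slot1 0.93 [224. 183.] [ 0.528 -0.252  0.016]
scene carrier_slot1 0.84 [238. 189.] [ 0.521 -0.209  0.016]
scene carrier_slot1 0.72 [250. 201.] [ 0.529 -0.157  0.016]
scene carrier_slot1 0.67 [213. 178.] [ 0.534 -0.287  0.016]
tray 0.9 [282. 193.] [ 0.536 -0.054  0.126]
tray 0.86 [190.  99.] [ 0.43  -0.478  0.126]
tray 0.84 [290. 145.] [ 0.393 -0.142  0.126]
tray 0.82 [137. 164.] [ 0.697 -0.371  0.126]
tray 0.74 [267. 187.] [ 0.543 -0.091  0.126]
tray 0.71 [239. 172.] [ 0.553 -0.171  0.126]
tray 0.57 [211. 161.] [ 0.571 -0.247  0.126]
```

View pics/wrist1.png

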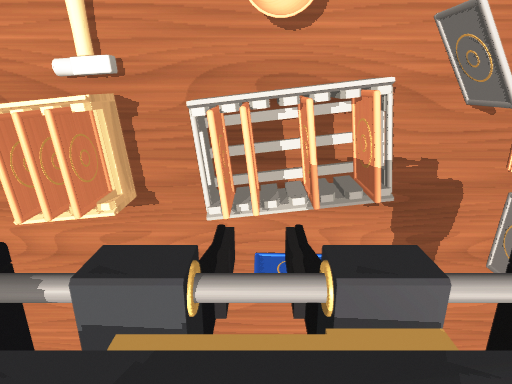

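From left to right (slot 6 to slot 1), the carrier shows trays at columns 215, 250, 309 and 375. The gaps at columns 275 and 330 make slots 4 and 2 the empty ones. Next I'll look over the stock from above.

Emit:
jog_arm([
  {"rot": [0, 0, 0], "xyz": [-0.5, -6, 0.5], "claw": -0.36},
  {"rot": [0, 0, 0], "xyz": [-1, -12, 1], "claw": -0.36},
  {"rot": [0, 0, 0], "xyz": [-1.5, -18, 2], "claw": -0.36},
  {"rot": [0, 0, 0], "xyz": [-1.5, -24, 2], "claw": -0.36},
  {"rot": [0, 0, 0], "xyz": [-1.5, -29, 2], "claw": -0.36},
])

```text
clock: 3.32
eef_pos: [0.5193, 0.1626, 0.3796]
tcp_rot: [-0.0, 1.0, 0.001, 0.0]
ft_force: [0.7, 0.1, -0.5]
width: 0.316
finger_force: 0.0
```

```bash
cat >> h.py <<'E'
def rim(c,cx,cy,yaw,z=.126,hx=.075,hy=.0045):
    u=np.array([np.cos(yaw),np.sin(yaw)]);v=np.array([-u[1],u[0]])
    return np.array([proj(c,[*(np.array([cx,cy])+a*hx*u+b*hy*v),z]) for a,b in((-1,-1),(1,-1),(1,1),(-1,1))])
def overlay(im,box,k,rims,f,g=None):
    x0,y0,x1,y1=box; o=cv2.resize(im[y0:y1,x0:x1],None,fx=k,fy=k,interpolation=cv2.INTER_CUBIC)[:,:,::-1].copy()
    for r in rims: cv2.polylines(o,[np.round((r-[x0,y0]+.5)*k).astype(int)],True,(255,255,0),1)
    cv2.imwrite("pics/"+f,o)
E
python3 - <<'E'
from h import *
from types import SimpleNamespace as N
# carrier view 1 (pose of that picture)
im1=cv2.imread("pics/wrist1.png")[:,:,::-1]
p=imaging.camera_params("wrist"); T=np.eye(4);T[:3,:3]=np.diag([1,-1,-1]);T[:3,3]=[.5349,-.1299,.3996]
c1=(p,T@np.array(p["tool_from_camera"]))
yaw=.09;c=np.array([.523,-.1800])
sl=lambda c,yaw,k,n:c+(k-n)*.042*np.array([-np.sin(yaw),np.cos(yaw)])
overlay(im1,(185,70,400,230),3.5,[rim(c1,*sl(c,yaw,k,3.5),yaw) for k in(1,3,5,6)],"o1.png")
s=manip.observe();print(s["clock"],s["eef_pos"],s["tcp_rot"])
c2=cam("wrist");im2=save("wrist","wrist2.png")
for l in("stock","spare1"):
    for r in spot_point("wrist",l): print(l,round(r["p"],2),np.round(r["pixel"]),np.round(ray(c2,r["pixel"],0 if l=="stock" else .016),3))
yaw2=.09
overlay(im2,(150,60,370,235),3.4,[rim(c2,*sl(np.array([.51,.172]),yaw2,k,2),yaw2) for k in(1,2,3)],"o2.png")
E
```

```text
3.325 [0.51926737 0.16256233 0.37963915] [-2.47857620e-04  9.99998995e-01  1.38881097e-03  1.40114741e-04]
stock 0.81 [253. 142.] [0.513 0.173 0.   ]
spare1 0.94 [282. 143.] [0.514 0.128 0.016]
spare1 0.87 [230. 148.] [0.506 0.21  0.016]
spare1 0.84 [252. 149.] [0.505 0.174 0.016]
```

View pics/o1.png

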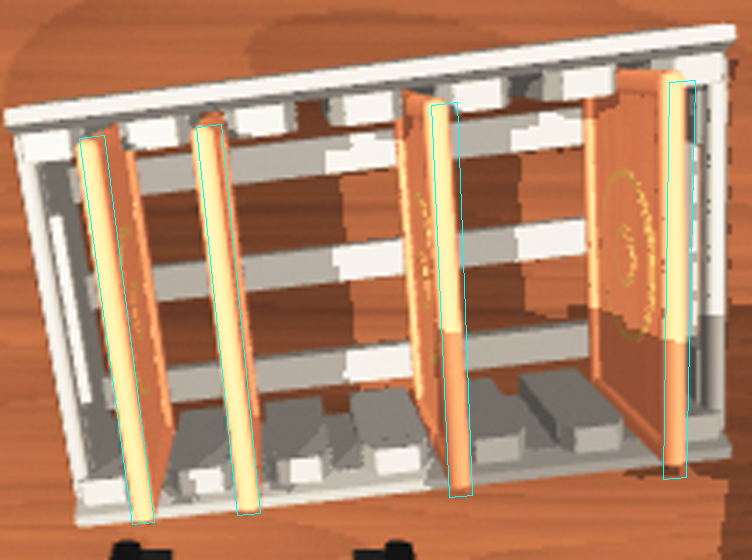

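View pics/o2.png

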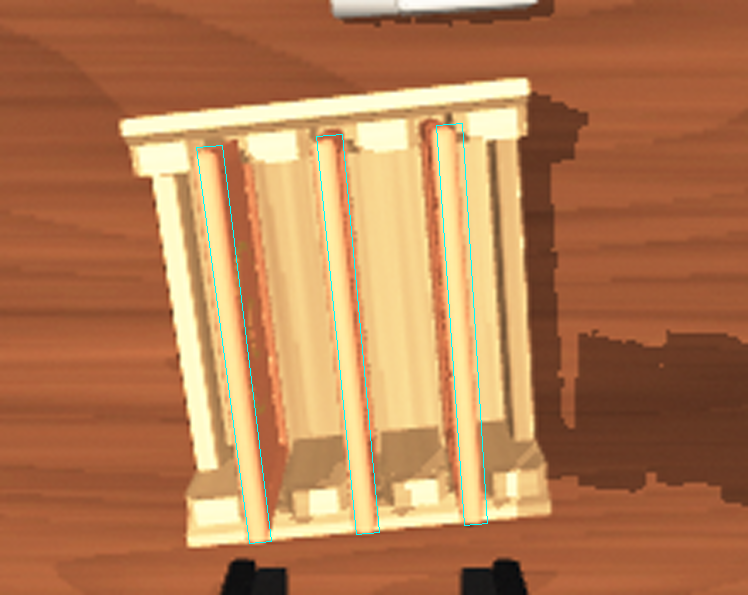

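The overlays match within about 2 mm. Now I'll compute the fitted yaws and positions from the read rim ends and wall corners.

```bash
python3 - <<'E'
from h import *
p=imaging.camera_params("wrist")
def mk(pos):
    T=np.eye(4);T[:3,:3]=np.diag([1,-1,-1]);T[:3,3]=pos;return (p,T@np.array(p["tool_from_camera"]))
c1=mk([.5349,-.1299,.3996]);c2=cam("wrist")
def P(c,z,k,o,*pts): return [ray(c,np.array(q)/k-.5+o,z)[:2] for q in pts]
def rep(n,a,b): d=b-a; print(n,"mid",np.round((a+b)/2,4),"dir",round(np.arctan2(d[1],d[0]),4),"len",round(np.hypot(*d),4))
for n,a,b in(("t6",(142,521),(90,138)),("t5",(250,512),(207,126)),("t3",(460,492),(436,102)),("t1",(675,472),(674,74))): rep(n,*P(c1,.126,3.5,np.array([185,70]),a,b))
rep("farwall",*P(c1,.09,3.5,np.array([185,70]),(735,27),(5,112)))
rep("nearwall",*P(c1,.09,3.5,np.array([185,70]),(730,453),(78,522)))
for n,a,b in(("s3",(259,541),(209,148)),("s2",(367,533),(329,136)),("s1",(475,524),(446,124))): rep(n,*P(c2,.126,3.4,np.array([150,60]),a,b))
rep("sfar",*P(c2,.09,3.4,np.array([150,60]),(530,82),(121,123)))
rep("snear",*P(c2,.09,3.4,np.array([150,60]),(550,512),(188,545)))
E
```

```text
t6 mid [ 0.5136 -0.0749] dir 0.0929 len 0.1488
t5 mid [ 0.5176 -0.1173] dir 0.0991 len 0.1492
t3 mid [ 0.5259 -0.1994] dir 0.1084 len 0.1492
t1 mid [ 0.5349 -0.2829] dir 0.11 len 0.1503
farwall mid [ 0.6105 -0.1693] dir 1.6817 len 0.2798
nearwall mid [ 0.4396 -0.1887] dir 1.6834 len 0.2791
s3 mid [0.5055 0.2148] dir 0.0931 len 0.1487
s2 mid [0.5095 0.1729] dir 0.0936 len 0.1494
s1 mid [0.5137 0.1317] dir 0.1015 len 0.1498
sfar mid [0.5944 0.1829] dir 1.6735 len 0.1546
snear mid [0.4221 0.1656] dir 1.6758 len 0.1537
```

Emit:
jog_arm([
  {"rot": [0, 0, -0.05], "xyz": [-0.3, 1.5, 5], "claw": -0.36},
  {"rot": [0, 0, -0.1], "xyz": [-0.55, 3.1, 10], "claw": -0.36},
  {"rot": [0, 0, -0.1], "xyz": [-0.55, 3.1, 15], "claw": -0.36},
  {"rot": [0, 0, -0.1], "xyz": [-0.55, 3.1, 18], "claw": -0.36},
  {"rot": [0, 0, -0.1], "xyz": [-0.55, 3.1, 18], "claw": -0.36},
])

```text
clock: 4.1
eef_pos: [0.513, 0.1269, 0.1976]
tcp_rot: [0.001, 0.999, 0.049, -0.002]
ft_force: [-0.2, -0.1, -0.3]
width: 0.32
finger_force: 0.0
```

```bash
python3 - <<'E'
from h import *
s=manip.observe();print(s["clock"],s["eef_pos"],s["tcp_rot"])
c=cam("wrist");im=save("wrist","wrist3.png")
overlay(im,(130,110,390,350),2.4,[rim(c,.5137,.1317,.1),rim(c,.5095,.1729,.096),rim(c,*s["eef_pos"][:2],.1,.12,.01,.0135)],"o3.png")
E
```

```text
4.1 [0.5130376  0.12690737 0.1976296 ] [ 0.00102759  0.99878088  0.04929249 -0.00243727]
```

View pics/o3.png

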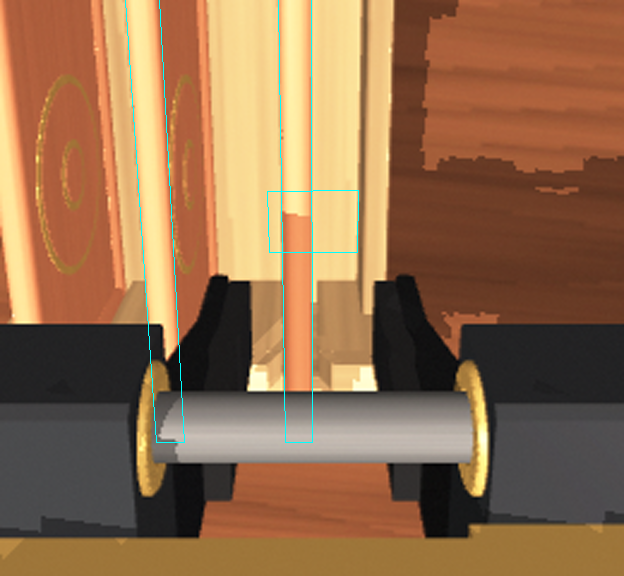

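The rim lies about 4.8 mm to the +y side of the jaw centre, inside the jaws. I'll correct that and descend.

Emit:
jog_arm([
  {"rot": [0, 0, 0], "xyz": [0.1, -0.45, 2], "claw": -0.36},
  {"rot": [0, 0, 0], "xyz": [0.1, -0.45, 4.5], "claw": -0.36},
  {"rot": [0, 0, 0], "xyz": [0.1, -0.45, 4.5], "claw": -0.36},
])

```text
clock: 4.53
eef_pos: [0.515, 0.1331, 0.155]
tcp_rot: [0.0, 0.999, 0.05, -0.0]
ft_force: [1.1, -0.1, -0.3]
width: 0.319
finger_force: 0.0
```

Emit:
jog_arm([
  {"rot": [0, 0, 0], "xyz": [-0.1, 0.13, 2], "claw": -0.36},
  {"rot": [0, 0, 0], "xyz": [-0.1, 0.13, 3.6], "claw": -0.36},
  {"rot": [0, 0, 0], "xyz": [-0.1, 0.13, 3.6], "claw": -0.36},
])

```text
clock: 4.9
eef_pos: [0.5139, 0.132, 0.1185]
tcp_rot: [0.0, 0.999, 0.05, -0.0]
ft_force: [-0.7, 0.8, 0.4]
width: 0.32
finger_force: 0.0
```

Emit:
jog_arm([
  {"rot": [0, 0, 0], "xyz": [0, 0, 0], "claw": -0.7},
  {"rot": [0, 0, 0], "xyz": [0, 0, 0], "claw": -1},
  {"rot": [0, 0, 0], "xyz": [0, 0, 0], "claw": -1},
  {"rot": [0, 0, 0], "xyz": [0, 0, 0], "claw": -1},
  {"rot": [0, 0, 0], "xyz": [0, 0, 0], "claw": -1},
])

```text
clock: 5.52
eef_pos: [0.5144, 0.1323, 0.1191]
tcp_rot: [-0.0, 0.999, 0.05, 0.001]
ft_force: [-0.8, -0.3, 5.3]
width: 0.095
finger_force: 30.0
```

Emit:
jog_arm([
  {"rot": [0, 0, 0], "xyz": [0, 0, -1.5], "claw": -1},
  {"rot": [0, 0, 0], "xyz": [0, 0, -4], "claw": -1},
  {"rot": [0, 0, 0], "xyz": [0, 0, -8], "claw": -1},
  {"rot": [0, 0, 0], "xyz": [0, 0, -12], "claw": -1},
  {"rot": [0, 0, 0], "xyz": [0, 0, -16], "claw": -1},
])

```text
clock: 6.15
eef_pos: [0.5132, 0.132, 0.2799]
tcp_rot: [0.0, 0.999, 0.05, -0.0]
ft_force: [0.7, 0.0, -3.0]
width: 0.101
finger_force: 30.0
```

Emit:
jog_arm([
  {"rot": [0, 0, 0], "xyz": [-0.2, 3, 0], "claw": -1},
  {"rot": [0, 0, 0], "xyz": [-0.6, 8, 0], "claw": -1},
  {"rot": [0, 0, 0], "xyz": [-1, 13.5, 0], "claw": -1},
  {"rot": [0, 0, 0], "xyz": [-1.4, 19, 0], "claw": -1},
  {"rot": [0, 0, 0], "xyz": [-1.7, 24, 0], "claw": -1},
])

```text
clock: 6.78
eef_pos: [0.5203, -0.1102, 0.2787]
tcp_rot: [-0.0, 0.999, 0.05, -0.0]
ft_force: [0.8, -0.4, -2.1]
width: 0.098
finger_force: 30.0
```

Emit:
jog_arm([
  {"rot": [0, 0, 0], "xyz": [-0.1, 2.5, 0], "claw": -1},
  {"rot": [0, 0, 0], "xyz": [-0.3, 4, 0], "claw": -1},
  {"rot": [0, 0, -0.006], "xyz": [-0.33, 4.95, 0], "claw": -1},
  {"rot": [0, 0, -0.006], "xyz": [-0.33, 4.95, 0], "claw": -1},
  {"rot": [0, 0, -0.006], "xyz": [-0.33, 4.95, 0], "claw": -1},
])

```text
clock: 7.4
eef_pos: [0.5231, -0.1564, 0.2785]
tcp_rot: [-0.0, 0.999, 0.054, -0.0]
ft_force: [0.2, 0.8, -2.8]
width: 0.099
finger_force: 30.0
```

```bash
python3 - <<'E'
from h import *
s=manip.observe();print(s["clock"],s["eef_pos"],s["tcp_rot"],s["width"],s["ft_torque"])
c=cam("wrist");im=save("wrist","wrist4.png")
cc=np.array([.5245,-.179]);y=.106
sl=lambda k:cc+(k-3.5)*.042*np.array([-np.sin(y),np.cos(y)])
print(sl(4),sl(2))
overlay(im,(80,0,450,340),1.7,[rim(c,*sl(k),y) for k in(1,3,5,6)]+[rim(c,*sl(k),y,.09,.081,.012) for k in (2,4)]+[rim(c,*s["eef_pos"][:2],y,s["eef_pos"][2]+.007)],"o4.png")
E
```

```text
7.4 [ 0.52307638 -0.15644052  0.27848489] [-4.08177766e-04  9.98518516e-01  5.44114438e-02 -4.36135308e-05] 0.09871549729375326 [ 0.06366758  0.08943172 -0.02756042]
[ 0.52227817 -0.15811787] [ 0.5311655 -0.2416464]
```

View pics/o4.png

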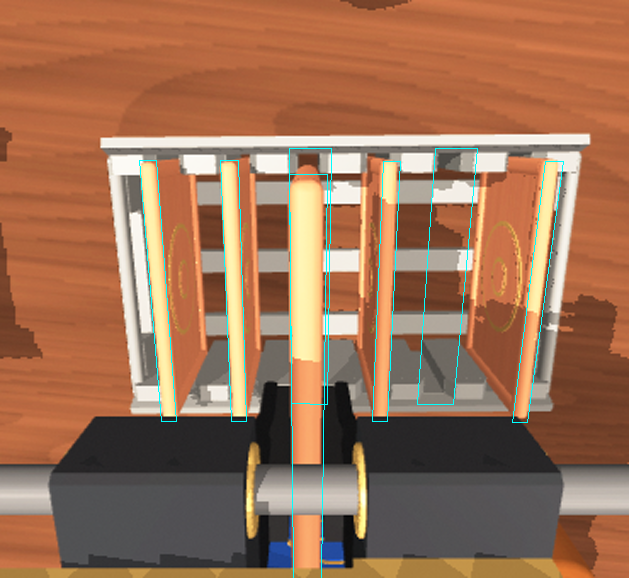

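The held tray lines up with slot 4 within about 2 mm, and the carrier model matches the picture. I'll correct and lower to just above the mouth.

Emit:
jog_arm([
  {"rot": [0, 0, 0], "xyz": [-0.1, 0.17, 2.5], "claw": -1},
  {"rot": [0, 0, 0], "xyz": [-0.1, 0.17, 5.5], "claw": -1},
  {"rot": [0, 0, 0], "xyz": [-0.1, 0.17, 7.5], "claw": -1},
  {"rot": [0, 0, 0], "xyz": [-0.1, 0.17, 7.5], "claw": -1},
  {"rot": [0, 0, 0], "xyz": [-0.1, 0.17, 7.5], "claw": -1},
])

```text
clock: 8.07
eef_pos: [0.5229, -0.1594, 0.2045]
tcp_rot: [0.0, 0.999, 0.054, 0.001]
ft_force: [-0.5, -0.2, -2.7]
width: 0.098
finger_force: 30.0
```

```bash
python3 - <<'E'
from h import *
s=manip.observe();print(s["clock"],s["eef_pos"],s["tcp_rot"])
ims=[save(n,n+"5.png") for n in("scene","side")]
P=[.5223,-.1581,.1]
o=[]
for n,im in zip(("scene","side"),ims):
    a=np.round(proj(cam(n),P)).astype(int); o.append(cv2.resize(im[max(a[1]-75,0):a[1]+75,a[0]-67:a[0]+67],(536,600))[:,:,::-1][:, :400+0] if 0 else cv2.resize(im[a[1]-75:a[1]+75,a[0]-67:a[0]+67],(400,448))[:,:,::-1])
cv2.imwrite("pics/o5.png",np.hstack(o))
E
```

```text
8.075 [ 0.52290138 -0.15939748  0.20450775] [1.41905035e-04 9.98554766e-01 5.37366099e-02 8.57968154e-04]
```

View pics/o5.png

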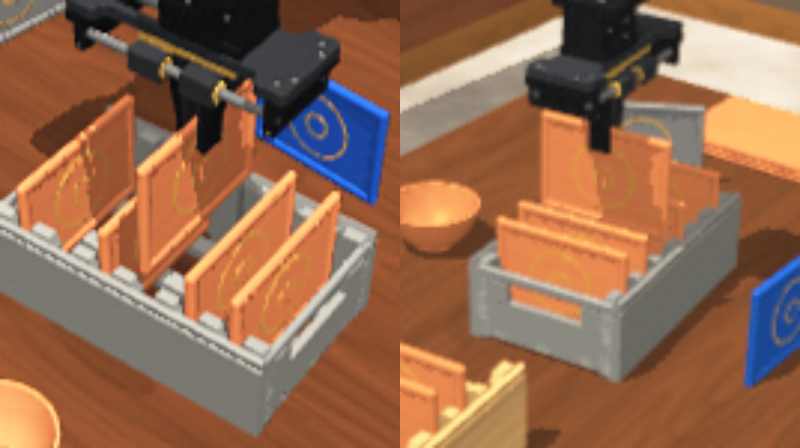

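The tray hangs level directly over slot 4, with the trays in slots 3 and 5 on either side. I'll lower slowly while watching the force.

Emit:
jog_arm([
  {"rot": [0, 0, 0], "xyz": [0, -0.1, 0.8], "claw": -1},
  {"rot": [0, 0, 0], "xyz": [0, -0.1, 1.6], "claw": -1},
  {"rot": [0, 0, 0], "xyz": [0, -0.1, 2.4], "claw": -1},
  {"rot": [0, 0, 0], "xyz": [0, -0.1, 3.2], "claw": -1},
  {"rot": [0, 0, 0], "xyz": [0, -0.1, 3.2], "claw": -1},
])

```text
clock: 8.8
eef_pos: [0.5214, -0.1585, 0.1706]
tcp_rot: [-0.0, 0.999, 0.053, -0.001]
ft_force: [0.3, -0.1, -2.9]
width: 0.096
finger_force: 30.0
```

Free of contact. Continuing down.

Emit:
jog_arm([
  {"rot": [0, 0, 0], "xyz": [0.05, 0, 1], "claw": -1},
  {"rot": [0, 0, 0], "xyz": [0.05, 0, 2], "claw": -1},
  {"rot": [0, 0, 0], "xyz": [0.05, 0, 3], "claw": -1},
  {"rot": [0, 0, 0], "xyz": [0.05, 0, 4], "claw": -1},
  {"rot": [0, 0, 0], "xyz": [0.05, 0, 4.5], "claw": -1},
])

```text
clock: 9.43
eef_pos: [0.5221, -0.1585, 0.1256]
tcp_rot: [-0.0, 0.999, 0.053, -0.001]
ft_force: [0.3, 0.2, -2.7]
width: 0.102
finger_force: 30.0
```

Emit:
jog_arm([
  {"rot": [0, 0, 0], "xyz": [0, 0, 0.2], "claw": -1},
  {"rot": [0, 0, 0], "xyz": [0, 0, 0.4], "claw": -1},
  {"rot": [0, 0, 0], "xyz": [0, 0, 0.5], "claw": -1},
  {"rot": [0, 0, 0], "xyz": [0, 0, 0.55], "claw": -1},
])

```text
clock: 9.93
eef_pos: [0.5226, -0.1586, 0.1212]
tcp_rot: [0.0, 0.999, 0.053, 0.0]
ft_force: [-0.3, 0.1, -2.7]
width: 0.096
finger_force: 30.0
```

Emit:
jog_arm([
  {"rot": [0, 0, 0], "xyz": [0, 0, 0.08], "claw": -1},
  {"rot": [0, 0, 0], "xyz": [0, 0, 0.15], "claw": -1},
  {"rot": [0, 0, 0], "xyz": [0, 0, 0.2], "claw": -1},
  {"rot": [0, 0, 0], "xyz": [0, 0, 0.2], "claw": -1},
])

```text
clock: 10.42
eef_pos: [0.5225, -0.1587, 0.1192]
tcp_rot: [-0.0, 0.999, 0.053, 0.0]
ft_force: [0.2, -0.2, -1.3]
width: 0.102
finger_force: 30.0
```

Emit:
jog_arm([
  {"rot": [0, 0, 0], "xyz": [0, 0, 0.06], "claw": -1},
  {"rot": [0, 0, 0], "xyz": [0, 0, 0.06], "claw": -1},
])

```text
clock: 10.68
eef_pos: [0.5225, -0.159, 0.1191]
tcp_rot: [0.0, 0.999, 0.053, 0.0]
ft_force: [-3.2, 0.7, 5.2]
width: 0.099
finger_force: 30.0
```

The tray is standing on the floor (5 N upward). I'll open a little and rise.

Emit:
jog_arm([
  {"rot": [0, 0, 0], "xyz": [0, 0, 0], "claw": -0.7},
  {"rot": [0, 0, 0], "xyz": [0, 0, 0], "claw": -0.36},
  {"rot": [0, 0, 0], "xyz": [0, 0, 0], "claw": -0.36},
  {"rot": [0, 0, 0], "xyz": [0, 0, 0], "claw": -0.36},
])

```text
clock: 11.18
eef_pos: [0.5226, -0.1585, 0.1183]
tcp_rot: [-0.0, 0.999, 0.053, 0.0]
ft_force: [-0.8, -0.9, -0.2]
width: 0.301
finger_force: 0.0
```

Emit:
jog_arm([
  {"rot": [0, 0, 0], "xyz": [0, 0, -2], "claw": -0.36},
  {"rot": [0, 0, 0], "xyz": [0, 0, -5], "claw": -0.36},
  {"rot": [0, 0, 0], "xyz": [0, 0, -9], "claw": -0.36},
  {"rot": [0, 0, 0], "xyz": [-0.5, -3, -12], "claw": -0.36},
  {"rot": [0, 0, 0], "xyz": [0.5, -8, -12], "claw": -0.36},
])

```text
clock: 11.8
eef_pos: [0.52, -0.0801, 0.2413]
tcp_rot: [0.001, 0.999, 0.051, 0.003]
ft_force: [0.5, -0.2, -0.2]
width: 0.323
finger_force: 0.0
```

Emit:
jog_arm([
  {"rot": [0, 0, 0], "xyz": [0.4, -5, 0], "claw": -0.36},
  {"rot": [0, 0, 0], "xyz": [0.8, -11, 0], "claw": -0.36},
  {"rot": [0, 0, 0], "xyz": [1.2, -17, 0], "claw": -0.36},
  {"rot": [0, 0, 0.01], "xyz": [1.5, -22, 0], "claw": -0.36},
  {"rot": [0, 0, 0.01], "xyz": [1.7, -25.1, 0], "claw": -0.36},
])

```text
clock: 12.42
eef_pos: [0.5084, 0.176, 0.2385]
tcp_rot: [-0.0, 0.999, 0.05, 0.0]
ft_force: [0.4, -0.6, 0.3]
width: 0.319
finger_force: 0.0
```

Emit:
jog_arm([
  {"rot": [0, 0, 0], "xyz": [0, 0, 3], "claw": -0.36},
  {"rot": [0, 0, 0], "xyz": [0, 0, 5], "claw": -0.36},
  {"rot": [0, 0, 0], "xyz": [0, 0, 5], "claw": -0.36},
])

```text
clock: 12.8
eef_pos: [0.508, 0.1725, 0.187]
tcp_rot: [0.001, 0.999, 0.048, -0.002]
ft_force: [0.4, 0.4, 0.7]
width: 0.318
finger_force: 0.0
```

```bash
python3 - <<'E'
from h import *
s=manip.observe();print(s["clock"],s["eef_pos"],s["tcp_rot"])
c=cam("wrist");im=save("wrist","wrist6.png")
overlay(im,(130,110,390,350),2.4,[rim(c,.5095,.1729,.096)],"o6.png")
E
```

```text
12.8 [0.50800789 0.17251227 0.18701189] [ 6.16578671e-04  9.98822337e-01  4.84847092e-02 -1.67080987e-03]
```

View pics/o6.png

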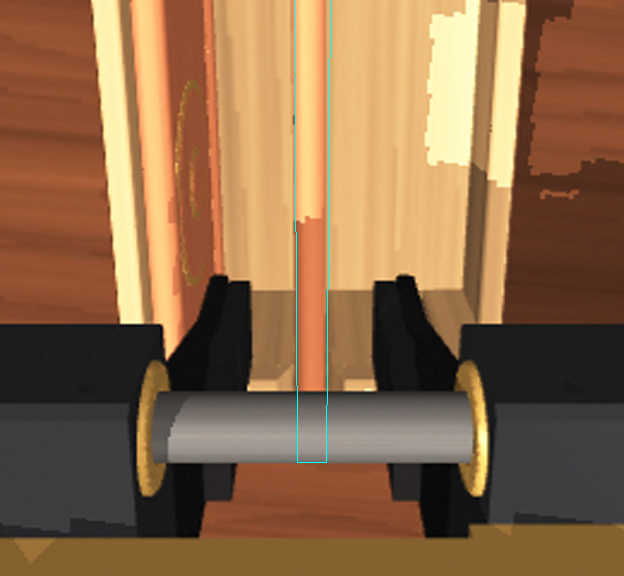

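The middle spare's rim is centred between the jaws (about column 312 of the crop). I'll descend and grip.

Emit:
jog_arm([
  {"rot": [0, 0, 0], "xyz": [0.1, 0, 2.5], "claw": -0.36},
  {"rot": [0, 0, 0], "xyz": [0.1, 0, 5], "claw": -0.36},
  {"rot": [0, 0, 0], "xyz": [0.1, 0, 6.8], "claw": -0.36},
  {"rot": [0, 0, 0], "xyz": [0.1, 0, 6.8], "claw": -0.36},
])

```text
clock: 13.35
eef_pos: [0.51, 0.1728, 0.1204]
tcp_rot: [0.0, 0.999, 0.048, -0.0]
ft_force: [-0.3, 0.0, 0.3]
width: 0.321
finger_force: 0.0
```

Emit:
jog_arm([
  {"rot": [0, 0, 0], "xyz": [0, 0, 0], "claw": -0.7},
  {"rot": [0, 0, 0], "xyz": [0, 0, 0], "claw": -1},
  {"rot": [0, 0, 0], "xyz": [0, 0, 0], "claw": -1},
  {"rot": [0, 0, 0], "xyz": [0, 0, 0], "claw": -1},
  {"rot": [0, 0, 0], "xyz": [0, 0, 0], "claw": -1},
])

```text
clock: 13.98
eef_pos: [0.5107, 0.1733, 0.1214]
tcp_rot: [-0.0, 0.999, 0.048, 0.001]
ft_force: [-1.0, 0.0, 6.4]
width: 0.097
finger_force: 30.0
```

Emit:
jog_arm([
  {"rot": [0, 0, 0], "xyz": [0, 0, -1.5], "claw": -1},
  {"rot": [0, 0, 0], "xyz": [0, 0, -4], "claw": -1},
  {"rot": [0, 0, 0], "xyz": [0, 0, -8], "claw": -1},
  {"rot": [0, 0, 0], "xyz": [0, 0, -12], "claw": -1},
  {"rot": [0, 0, 0], "xyz": [0, 0, -16], "claw": -1},
])

```text
clock: 14.6
eef_pos: [0.5093, 0.1725, 0.2816]
tcp_rot: [0.0, 0.999, 0.048, -0.001]
ft_force: [-0.1, -0.2, -4.0]
width: 0.098
finger_force: 30.0
```

Emit:
jog_arm([
  {"rot": [0, 0, 0], "xyz": [-0.2, 3, 0], "claw": -1},
  {"rot": [0, 0, 0], "xyz": [-0.4, 8, 0], "claw": -1},
  {"rot": [0, 0, 0], "xyz": [-0.6, 13.5, 0], "claw": -1},
  {"rot": [0, 0, 0], "xyz": [-0.9, 19, 0], "claw": -1},
  {"rot": [0, 0, 0], "xyz": [-1.1, 24, 0], "claw": -1},
])

```text
clock: 15.22
eef_pos: [0.5213, -0.0691, 0.2804]
tcp_rot: [-0.0, 0.999, 0.048, -0.001]
ft_force: [0.4, 0.3, -3.5]
width: 0.102
finger_force: 30.0
```

Emit:
jog_arm([
  {"rot": [0, 0, 0], "xyz": [-0.2, 5, 0], "claw": -1},
  {"rot": [0, 0, 0], "xyz": [-0.4, 10, 0], "claw": -1},
  {"rot": [0, 0, -0.01], "xyz": [-0.6, 14.5, 0], "claw": -1},
  {"rot": [0, 0, -0.01], "xyz": [-0.75, 17.5, 0], "claw": -1},
  {"rot": [0, 0, -0.01], "xyz": [-0.75, 17.5, 0], "claw": -1},
])

```text
clock: 15.85
eef_pos: [0.5302, -0.2451, 0.2801]
tcp_rot: [0.0, 0.999, 0.051, -0.001]
ft_force: [0.5, -0.8, -4.3]
width: 0.1
finger_force: 30.0
```

Emit:
jog_arm([
  {"rot": [0, 0, 0], "xyz": [0, 0, 0], "claw": -1},
  {"rot": [0, 0, 0], "xyz": [0, 0, 0], "claw": -1},
])

```text
clock: 16.1
eef_pos: [0.5319, -0.2403, 0.2803]
tcp_rot: [-0.001, 0.999, 0.054, -0.0]
ft_force: [0.6, 0.3, -4.3]
width: 0.094
finger_force: 30.0
```

```bash
python3 - <<'E'
from h import *
s=manip.observe();print(s["clock"],s["eef_pos"],s["tcp_rot"],s["width"])
c=cam("wrist");im=save("wrist","wrist7.png")
cc=np.array([.5245,-.179]);y=.106
sl=lambda k:cc+(k-3.5)*.042*np.array([-np.sin(y),np.cos(y)])
overlay(im,(80,0,450,340),1.7,[rim(c,*sl(k),y) for k in(1,3,4,5,6)]+[rim(c,*sl(2),y,.09,.081,.012)],"o7.png")
E
```

```text
16.1 [ 0.53189416 -0.24033181  0.28033013] [-5.07351943e-04  9.98514167e-01  5.44902532e-02 -1.19099645e-04] 0.09430012295959705
```

View pics/o7.png

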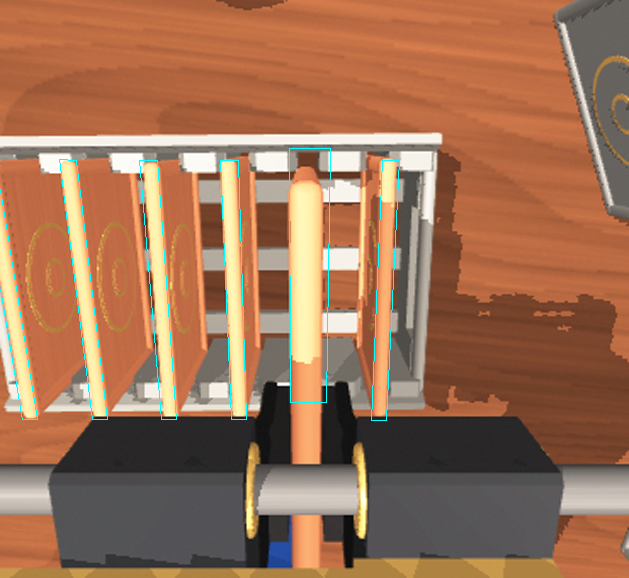

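The first tray sits in line in slot 4, and the second hangs over slot 2, about 1 mm off. Lowering now.

Emit:
jog_arm([
  {"rot": [0, 0, 0], "xyz": [-0.05, 0.1, 2.5], "claw": -1},
  {"rot": [0, 0, 0], "xyz": [-0.05, 0.1, 5.5], "claw": -1},
  {"rot": [0, 0, 0], "xyz": [-0.05, 0.1, 7.5], "claw": -1},
  {"rot": [0, 0, 0], "xyz": [-0.05, 0.1, 7.5], "claw": -1},
  {"rot": [0, 0, 0], "xyz": [-0.05, 0.1, 7.5], "claw": -1},
])

```text
clock: 16.77
eef_pos: [0.5322, -0.2428, 0.2065]
tcp_rot: [0.0, 0.999, 0.054, 0.001]
ft_force: [-0.4, -0.2, -2.6]
width: 0.102
finger_force: 30.0
```

Emit:
jog_arm([
  {"rot": [0, 0, 0], "xyz": [0, 0, 0.8], "claw": -1},
  {"rot": [0, 0, 0], "xyz": [0, 0, 1.6], "claw": -1},
  {"rot": [0, 0, 0], "xyz": [0, 0, 2.4], "claw": -1},
  {"rot": [0, 0, 0], "xyz": [0, 0, 3.2], "claw": -1},
  {"rot": [0, 0, 0], "xyz": [0, 0, 3.2], "claw": -1},
])

```text
clock: 17.4
eef_pos: [0.5311, -0.2427, 0.1725]
tcp_rot: [-0.0, 0.999, 0.053, -0.001]
ft_force: [0.3, 0.3, -3.0]
width: 0.101
finger_force: 30.0
```

Emit:
jog_arm([
  {"rot": [0, 0, 0], "xyz": [0, -0.08, 1], "claw": -1},
  {"rot": [0, 0, 0], "xyz": [0, -0.08, 2], "claw": -1},
  {"rot": [0, 0, 0], "xyz": [0, -0.08, 3], "claw": -1},
  {"rot": [0, 0, 0], "xyz": [0, -0.08, 4], "claw": -1},
  {"rot": [0, 0, 0], "xyz": [0, -0.08, 4.4], "claw": -1},
])

```text
clock: 18.02
eef_pos: [0.5311, -0.242, 0.1286]
tcp_rot: [-0.0, 0.999, 0.053, -0.0]
ft_force: [-0.5, 0.3, -3.5]
width: 0.099
finger_force: 30.0
```

Emit:
jog_arm([
  {"rot": [0, 0, 0], "xyz": [0, 0, 0.2], "claw": -1},
  {"rot": [0, 0, 0], "xyz": [0, 0, 0.35], "claw": -1},
  {"rot": [0, 0, 0], "xyz": [0, 0, 0.42], "claw": -1},
  {"rot": [0, 0, 0], "xyz": [0, 0, 0.42], "claw": -1},
])

```text
clock: 18.52
eef_pos: [0.5314, -0.2422, 0.1254]
tcp_rot: [0.0, 0.999, 0.053, 0.0]
ft_force: [0.4, -0.2, -2.8]
width: 0.101
finger_force: 30.0
```

Emit:
jog_arm([
  {"rot": [0, 0, 0], "xyz": [0, 0, 0.1], "claw": -1},
  {"rot": [0, 0, 0], "xyz": [0, 0, 0.2], "claw": -1},
  {"rot": [0, 0, 0], "xyz": [0, 0, 0.27], "claw": -1},
  {"rot": [0, 0, 0], "xyz": [0, 0, 0.27], "claw": -1},
])

```text
clock: 19.02
eef_pos: [0.5313, -0.2421, 0.1225]
tcp_rot: [-0.0, 0.999, 0.053, -0.0]
ft_force: [-0.2, 0.2, -3.3]
width: 0.101
finger_force: 30.0
```

Emit:
jog_arm([
  {"rot": [0, 0, 0], "xyz": [0, 0, 0.06], "claw": -1},
  {"rot": [0, 0, 0], "xyz": [0, 0, 0.06], "claw": -1},
])

```text
clock: 19.27
eef_pos: [0.5313, -0.2421, 0.1219]
tcp_rot: [-0.0, 0.999, 0.053, -0.0]
ft_force: [0.3, 0.3, -3.2]
width: 0.098
finger_force: 30.0
```

Emit:
jog_arm([
  {"rot": [0, 0, 0], "xyz": [0, 0, 0.08], "claw": -1},
  {"rot": [0, 0, 0], "xyz": [0, 0, 0.08], "claw": -1},
])

```text
clock: 19.52
eef_pos: [0.5313, -0.2423, 0.1214]
tcp_rot: [0.0, 0.999, 0.053, 0.0]
ft_force: [-0.7, 0.1, -0.5]
width: 0.101
finger_force: 30.0
```

Emit:
jog_arm([
  {"rot": [0, 0, 0], "xyz": [0, 0, 0.05], "claw": -1},
  {"rot": [0, 0, 0], "xyz": [0, 0, 0.05], "claw": -1},
])

```text
clock: 19.77
eef_pos: [0.5314, -0.2426, 0.1214]
tcp_rot: [0.0, 0.999, 0.053, 0.0]
ft_force: [-2.9, 0.0, 5.5]
width: 0.096
finger_force: 30.0
```

Standing on the floor. I'll release it and retreat.

Emit:
jog_arm([
  {"rot": [0, 0, 0], "xyz": [0, 0, 0], "claw": -0.7},
  {"rot": [0, 0, 0], "xyz": [0, 0, 0], "claw": -0.36},
  {"rot": [0, 0, 0], "xyz": [0, 0, 0], "claw": -0.36},
  {"rot": [0, 0, 0], "xyz": [0, 0, 0], "claw": -0.36},
])

```text
clock: 20.27
eef_pos: [0.5314, -0.2421, 0.1205]
tcp_rot: [-0.0, 0.999, 0.053, 0.0]
ft_force: [0.2, 0.3, -0.3]
width: 0.311
finger_force: 0.0
```

Emit:
jog_arm([
  {"rot": [0, 0, 0], "xyz": [0, 0, -2], "claw": -0.36},
  {"rot": [0, 0, 0], "xyz": [0, 0, -6], "claw": -0.36},
  {"rot": [0, 0, 0], "xyz": [0, 0, -12], "claw": -0.36},
  {"rot": [0, 0, 0], "xyz": [0, -5, -18], "claw": -0.36},
  {"rot": [0, 0, 0], "xyz": [0, -11, -24], "claw": -0.36},
])

```text
clock: 20.9
eef_pos: [0.5222, -0.1587, 0.3354]
tcp_rot: [0.0, 0.999, 0.052, 0.001]
ft_force: [0.4, 0.6, 0.3]
width: 0.32
finger_force: 0.0
```

Emit:
jog_arm([
  {"rot": [0, 0, 0], "xyz": [0, 0, 0], "claw": -0.36},
  {"rot": [0, 0, 0], "xyz": [0, 0, 0], "claw": -0.36},
])

```text
clock: 21.15
eef_pos: [0.5219, -0.1596, 0.3329]
tcp_rot: [0.0, 0.999, 0.053, -0.0]
ft_force: [-0.5, -0.5, -0.2]
width: 0.319
finger_force: 0.0
```

```bash
python3 - <<'E'
from h import *
s=manip.observe();print(s["clock"],s["eef_pos"])
c=cam("wrist");im=save("wrist","wrist8.png");si=save("side","side8.png")
a=im[50:240,:420];b=si[120:310,80:300]
cv2.imwrite("pics/o8.png",cv2.resize(np.hstack([a,b]),None,fx=1.25,fy=1.6)[:,:,::-1])
E
```

```text
21.15 [ 0.52189238 -0.15957082  0.33288492]
```

View pics/o8.png

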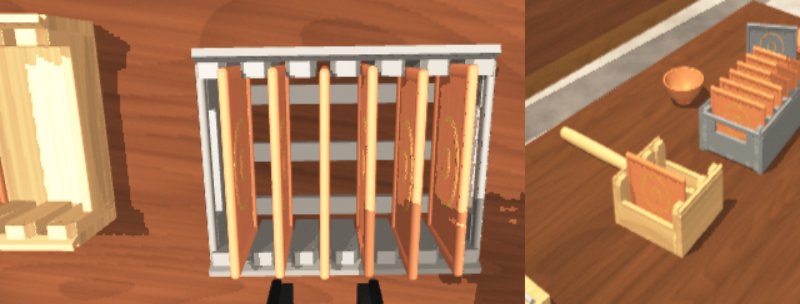

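All six carrier slots hold trays standing at the same height, and one spare remains in the stock.

```bash
python3 -c "
from rig import ticket; print(ticket.job_done())"
```

```text
the job is handed in; nothing more can be done
None
```

Two spares now stand in carrier slots 4 and 2 and the third is still in the stock rack; the job was handed in at about 21 s, and the final pictures show all six slots full and level.

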